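# Unlock the packing jig's eccentric cam and push its slide home against the praline box

### The arm

A 6-joint arm with a two-finger parallel gripper is mounted at the origin on the work surface. World frame = base frame: x ahead of the robot, y to its left, z up, the work surface at z = 0. Lengths are in m, angles in rad, forces in N, time in s.
With the tool pointing down it reaches from about 0.425 to 1.125 m from the base axis. Payload 14.9 kg.
Tool frame: the origin (TCP) lies midway between the tips of the shut fingers; the grasp point (between the pads) lies 19 mm behind it; z points along the fingers, y is the line along which they close (so a half turn about z gives the same grasp; the last joint's range is limited). The gripper opens to 91 mm and grips with 3 to 60 N. Pads are 32 mm wide; open, the fingers measure 118 mm over their backs; the gripper's body (76 mm by 178 mm) begins 60 mm behind the grasp point.
Start: joints at [1.088, 0.379, 1.734, -0, 1.028, -0.033], TCP at [0.304, 0.63, 0.214] pointing down, gripper open.
Joint ranges: [-2.77, 2.77], [-0.74, 2.19], [0, 2.66], [-1.06, 4.2], [0.31, 2.87], [-3.08, 3.08]. Speed limits (rad/s): [1.89, 1.89, 2.39, 3.14, 3.14, 3.14].

### API

Orientations are given as a 3x3 rotation matrix whose columns are the frame's x, y, z axes.
In Python, from bench import * gives the robot as it stands. The module is installed in compiled form; this text tells all that it offers.
- The arm moves only by the tool move_arm, never from a script. Its argument "steps" is one flat list of numbers, 7 for each row, row after row: the shift along the tool's x, y, z scaled (see below), then the turn, a rotation vector about the tool's x, y, z scaled (see below), then the finger opening in mm, from 0 to 91.2. In form: [dx, dy, dz, wx, wy, wz, hand, dx, dy, dz, wx, wy, wz, hand, ...]. A call has 1 to 8 rows; each row shifts and turns the commanded pose from where the row before left it, along the tool's axes as they then stand; what a row does not reach is not made up. The controller multiplies each number of a shift by 0.12 m and each number of a turn by 2 rad. A row lasts 1/12 s, in which the tool goes at most 41.7 mm and 7.16 degrees, less where a joint would pass 70% of its speed; a pose out of reach is approached as far as the arm can. A call with a number of a shift or a turn outside -1 to 1 is refused whole. A call with a gripper value outside its range is refused whole. The fingers move at their own pace and stop on an object; "force" is the grip in N (left out, the last holds). Time passes only in rows, so rows that do not move let the fingers close. It gives the time, the measured TCP pose, the force, the opening and the grip force at its end, in the units of the state.
- get_state(): the state, without advancing time (a new reading comes with each control period).
- get_image(name): name is "side" or "top" or "wrist"; returns a dict with "color" (384x512x3 uint8, red, green, blue), "depth" (384x512 float32, m along the optical axis (not along the pixel's ray), 0 where there is no reading), "fx", "fy", "cx", "cy" (pixels), "origin" and "attitude" of the camera in the world. Camera axes: x right, y up, looking along -z (the intrinsics and any distortion apply to the point x, -y, -z); pixel columns grow to the right and rows downward; lengths in m; the calibration is good to about 2 mm. The wrist camera is an equidistant fisheye: a pixel r from the principal point sees the ray r / f radians off the axis. A picture is of the moment at which its call begins.
- hand_in(): hands the job in; it is judged then, once.
Trained networks look in the newest picture that a camera, given by its name, has taken for a name from the list of things; names that differ only in an ending like _2 or _b are one class to them, and where a whole thing is asked for, a point or a joint stands for the part that bears it (a point fixed in the world has none). Each returns a list of dicts, best first, with "score" (0 to 1); they miss things now and then, are a little off and sometimes report something else, mostly with a low value. They report only what shows in the picture. A call takes as long as a camera call. They do not tell look-alikes from the thing itself.
- silhouettes(camera, query): "mask" (384x512 bool, what is visible of it) and "centre" ([column, row] in pixels, amid what is visible of it).
The state is a dict: "t": time; "joint_pos": joint angles; "dq": joint speeds; "joint_efforts": joint torques, N m; "eef_pos": TCP position; "tool_rot": TCP orientation; "force": force on the tool from outside, world axes, zero at the start; "torque": the same for the moment, N m; "finger_gap": finger opening in m; "gripper_force": force on a finger pad.
Only numpy, scipy, OpenCV 4.12 (cv2) and the standard library are available. Lean on these libraries where they do the work, as an engineer would, in place of code of your own. Each camera call takes 0.05 s, during which the arm holds its last target. There are 200 camera calls.

### The job

Get the open praline box clamped square in the packing jig, using only fingertips or the outside of the fingers. First push the cam's lever round by its upright pin until the lever points straight ahead along the jig, away from the push plate, so that the cam's low point faces the roller; only then push the slide's upright plate forward until the slide is fully home and the box sits square against the end stop. Do not take hold of the pin, the plate or anything else between the fingers and lift nothing, leave the other things on the counter where they stand, and finish with the lever still pointing straight ahead.

Things in the scene. Friction and masses are not known exactly. Their poses are not given: they have to be found in the camera images.
- jig: Fixed aluminium packing jig. Origin at counter height, middle of the bed's width; x = forward, the way the slide travels (away from the robot, up to 0.25 rad off world x), y left, z up. Base plate 10 mm thick, x -100 to 105, y -80 to 185 mm. Bed between two low guides (inner faces y = +-62 mm, tops 20 mm high). All parts of the jig stay below 90 mm.
- cam (a joint): Turn of the eccentric cam, rad, anticlockwise from above: the lever's angle from the jig's +x. 0 = lever straight ahead, cam's low point facing the roller; near 2.8 the high point blocks it. Range -0.6 to 2.8, no stop at 0. Starts at 1.5 to 2.6, so turn it clockwise. Stiff: about 5 to 6 N at the pin; stays where it is left.
- cam_pivot (a point): Point on the cam's pivot, 42 mm above the counter, fixed to the jig at jig x = 37, y = 122 mm. The cam is a steel disc, radius 34 mm, 24 to 38 mm above the counter, its centre 17 mm off the pivot along the lever.
- lever_pin (a point): Middle of the black upright pin on the lever's end: pin 14 mm in diameter, 44 to 88 mm above the counter (this point is at 66 mm), 85 mm from the pivot. The lever is a flat bar 14 mm wide, top 46 mm above the counter.
- slide (a joint): Travel of the follower slide along the jig's x, m: 0 = back (as it starts), 0.034 = fully home at its hard stop, reached only when the cam is within about 0.4 rad of 0. Friction about 3 N, no spring: stays where it is left.
- push_face (a point): Middle of the back face (robot side) of the slide's upright push plate, 48 mm above the counter; at travel 0 it is at jig x = -42.5, y = 0 mm. Plate 106 mm wide (jig y), 12 mm thick, 12 to 76 mm above the counter. Behind it only the base plate, two thin rods (tops 15 mm high) and the slide's two feet (21 mm high, 19 mm back from the face).
- roller (a point): Middle of the roller (20 mm diameter, 25 to 37 mm above the counter) that meets the cam, at jig y = 122 mm, on an arm that runs left from the push plate at the same height (top of all 41 mm).
- end_stop (a point): Middle of the top edge of the face of the white end stop, jig x = 85 mm, 45 mm above the counter; 136 mm wide, 14 mm thick.
- praline_box: Loose open brown card carton with pralines, 80 (x) x 110 (y) x 32 mm high, 175 to 350 g, origin at the centre of its underside, in the bed ahead of the push plate with some play, slightly askew. The slide pushes it; with the slide home it has 1.5 mm of play between plate and end stop, its origin about 44 mm ahead of the jig's.
- sweet_jar: Bystander: closed amber glass jar with a steel cap, 84 mm diameter, 115 mm tall; origin at the centre of its underside. Leave it alone.
- paper_cup: Bystander: open paper cup, 72 mm rim, 85 mm tall, very light; origin at the centre of its underside. Leave it alone.
- mug: Bystander: white mug, 76 mm diameter, 80 mm tall; origin at the centre of its underside. Leave it alone.
- mint_tin: Bystander: flat round tin, 50 mm diameter, 22 mm tall; origin at the centre of its underside. Leave it alone.
- closed_carton: Bystander: closed carton with brown lid, 60 x 90 x 32 mm; origin at the centre of its underside. Leave it alone.
- spoon: Bystander: spoon lying flat; origin at the centre of its underside. Leave it alone.
- tamper: Bystander: steel coffee tamper standing on its 58 mm foot, 87 mm tall; origin at the centre of its underside. Leave it alone.
There are look-alikes about, which are no part of the job. What is shaped like the praline_box but orange or purple is not meant.

How it is judged:
By the outcome, as a careful person would: the job done as asked, in the order asked, and still so for the second after the job is handed in, with the robot touching nothing.
It also fails if it takes over 58 s, if anything falls off the work surface, if the arm or the gripper's body presses on something with over 40 N, if the wrist force passes 120 N, or if a joint passes its speed limit or range.

## Working session

There is one attempt and no reset: what is moved stays moved. The work goes in short steps, Python scripts to look and compute and a tool call to move; the robot and the scene stay as the last step left them, time stands still between calls to the robot, and variables do not carry over. Pictures are saved under pics/ and viewed, at most 10 in all, crops included, and the job is handed in when it is done.

Besides the shell and the picture viewer there is one more tool, called after ">>>" as a command line: name --argument value ..., lists and objects as JSON in quotes. move_arm: Moves the arm, as the interface text tells. Its arguments: {"type":"object","properties":{"steps":{"type":"array"},"force":{"type":"number"}},"required":["steps"]}

```bash
mkdir -p pics; cat > h.py <<'E'
from bench import *
import numpy as np, cv2
def cloud(im):
    d=im["depth"];v,u=np.mgrid[:d.shape[0],:d.shape[1]]
    p=np.stack([(u-im["cx"])/im["fx"]*d,-(v-im["cy"])/im["fy"]*d,-d],-1)
    return p@np.array(im["attitude"]).T+np.array(im["origin"])
def save(im,n): cv2.imwrite("pics/"+n,im["color"][:,:,::-1])
E
python3 - <<'E'
from h import *
for c in("top","side"):
    im=get_image(c);save(im,c+"0.png");P=cloud(im);print(c,im["origin"])
    for q in("lever_pin","push_face","end_stop","praline_box","cam_pivot","jig","roller"):
        for r in silhouettes(c,q)[:3]:
            m=r["mask"]&(im["depth"]>0)
            if m.sum(): print(q,round(r["score"],2),np.round(r["centre"]),np.round(np.median(P[m],0),3),np.round(P[m].max(0),3),m.sum())
print(get_state())
E
```

```text
top [0.28946172 0.05447161 1.18427271]
lever_pin 0.77 [267. 170.] [ 0.551 -0.011  0.039] [0.59  0.029 0.092] 454
push_face 0.86 [302. 187.] [ 0.496 -0.124  0.037] [ 0.523 -0.015  0.081] 589
end_stop 0.96 [288. 178.] [ 0.529 -0.086  0.012] [0.643 0.038 0.092] 3958
praline_box 0.72 [346. 262.] [ 0.28  -0.261  0.019] [ 0.34  -0.192  0.037] 1147
praline_box 0.64 [309. 167.] [ 0.565 -0.15   0.03 ] [ 0.615 -0.092  0.048] 1042
praline_box 0.59 [263. 238.] [ 0.338 -0.004  0.017] [0.382 0.053 0.036] 966
cam_pivot 0.73 [287. 177.] [ 0.53  -0.087  0.012] [0.643 0.038 0.092] 3998
jig 0.95 [290. 175.] [ 0.529 -0.086  0.012] [0.643 0.038 0.092] 3940
roller 0.59 [307. 187.] [ 0.496 -0.131  0.041] [ 0.523 -0.018  0.081] 459
side [ 0.35279081 -0.68736332  0.67139396]
lever_pin 0.97 [302. 215.] [ 0.55  -0.019  0.04 ] [0.596 0.059 0.09 ] 781
push_face 0.61 [294. 259.] [ 0.5   -0.145  0.041] [ 0.522 -0.015  0.079] 1014
end_stop 0.86 [298. 255.] [ 0.512 -0.126  0.012] [0.66  0.079 0.09 ] 6135
end_stop 0.64 [180. 160.] [0.293 0.315 0.013] [0.384 0.404 0.022] 344
praline_box 0.84 [189. 335.] [ 0.283 -0.263
[... 605 characters left out ...]
 -3.33070788e-02]), 'dq': array([ 7.01240589e-04, -6.59793851e-04,  3.06463925e-05,  4.67865874e-04,
       -1.69349095e-03,  1.07518950e-03]), 'joint_efforts': array([-4.37075301e-03, -7.63624334e+01, -4.34722066e+01,  6.50152867e-02,
        3.88049218e-02, -1.54151371e-05]), 'eef_pos': array([0.30439855, 0.63040099, 0.2139821 ]), 'tool_rot': array([[-9.00517798e-01,  4.34819150e-01,  4.07507407e-05],
       [ 4.34819152e-01,  9.00517793e-01,  9.72614030e-05],
       [ 5.59435350e-06,  1.05304827e-04, -9.99999994e-01]]), 'force': array([-0.02229616, -1.18197241, -0.54901859]), 'torque': array([-0.0186325 , -0.02139082, -0.02896144]), 'gripper_force': 0.0, 'finger_gap': 0.09105308853893973}
```

View pics/top0.png

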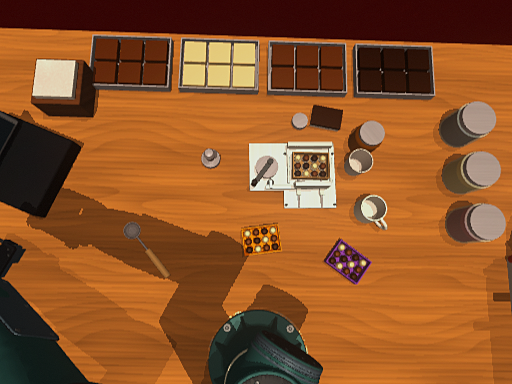

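View pics/side0.png

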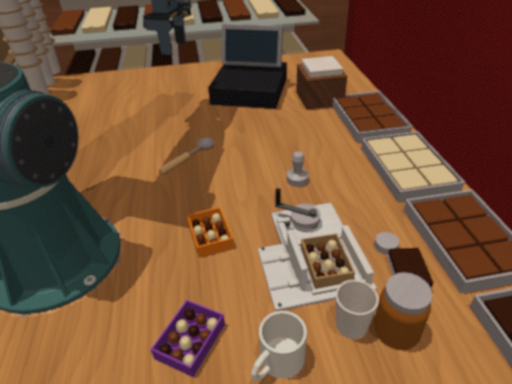

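```bash
python3 - <<'E'
from h import *
for c in("top","side"):
    im=get_image(c);P=cloud(im)
    m=silhouettes(c,"jig")[0]["mask"]&(im["depth"]>0)
    Q=P[cv2.dilate(m.astype(np.uint8),np.ones((7,7)))>0]
    print(c)
    b=Q[(Q[:,2]>.006)&(Q[:,2]<.09)]
    r=cv2.minAreaRect(b[:,:2].astype(np.float32)*1000);print("footprint",r)
    mp=silhouettes(c,"push_face")[0]["mask"]&(im["depth"]>0)
    T=P[mp];T=T[(T[:,2]>.066)&(T[:,2]<.08)&(T[:,1]<-.05)];r=cv2.minAreaRect(T[:,:2].astype(np.float32)*1000);print("plate",r,np.median(T,0),len(T))
    E=Q[(Q[:,2]>.041)&(Q[:,2]<.049)&(Q[:,0]>.59)&(Q[:,1]<-.05)];print("end",cv2.minAreaRect(E[:,:2].astype(np.float32)*1000),len(E))
    N=Q[(Q[:,2]>.055)&(Q[:,2]<.095)&(Q[:,1]>-.04)];print("pin",N.mean(0),N.max(0),N.min(0),len(N))
    if c=="top":
        x=im["color"][120:230,230:360,::-1];cv2.imwrite("pics/crop.png",cv2.resize(x,None,fx=6,fy=5.4,interpolation=2))
    for q in ("mug","paper_cup","sweet_jar","tamper","closed_carton","mint_tin"):
        for r in silhouettes(c,q)[:1]: print(q,round(r["score"],2),np.round(r["centre"]),np.round(np.median(P[r["mask"]],0),3))
E
```

```text
top
footprint ((531.5654907226562, -97.23509216308594), (213.34857177734375, 267.02301025390625), 1.3539248704910278)
plate ((500.72119140625, -149.06729125976562), (12.244319915771484, 105.24779510498047), 1.3156933784484863) [ 0.50028423 -0.14626942  0.07492123] 170
end ((614.30859375, -145.4116668701172), (43.790794372558594, 132.30123901367188), 2.1155190467834473) 231
pin [0.50704898 0.01865133 0.07994783] [0.57605759 0.02858287 0.09133844] [ 0.49447164 -0.02740365  0.05527953] 29
mug 0.96 [369. 214.] [ 0.432 -0.334  0.031]
paper_cup 0.74 [359. 161.] [ 0.578 -0.297  0.047]
sweet_jar 0.7 [367. 134.] [ 0.639 -0.299  0.113]
tamper 0.61 [211. 158.] [0.575 0.153 0.026]
closed_carton 0.73 [302. 185.] [ 0.496 -0.119  0.039]
mint_tin 0.6 [372. 212.] [ 0.432 -0.335  0.032]Traceback (most recent call last):
  File "<stdin>", line 4, in <module>
IndexError: list index out of range
```

View pics/crop.png

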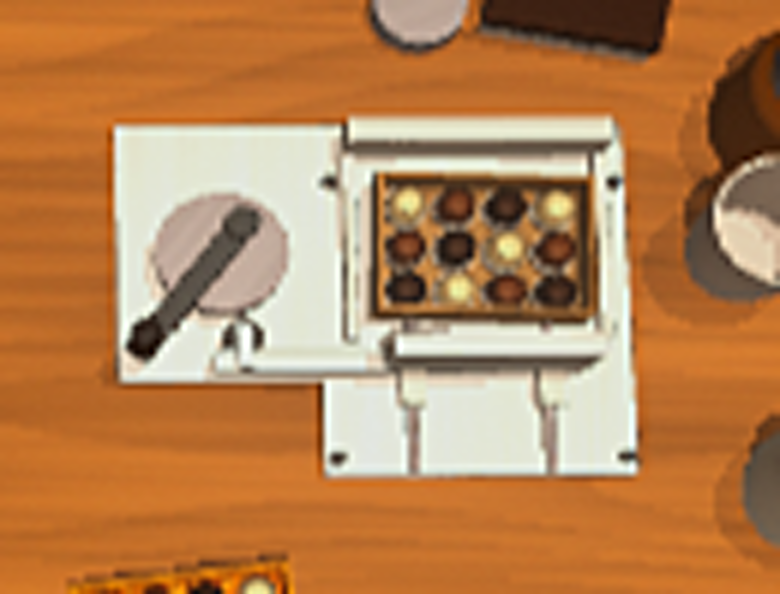

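```bash
python3 - <<'E'
from h import *
im=get_image("top");P=cloud(im)
N=P[(P[:,:,2]>.08)&(P[:,:,2]<.1)&(P[:,:,0]>.45)&(P[:,:,0]<.6)&(abs(P[:,:,1])<.09)]
print(np.round(N,3)); pin=np.r_[np.median(N[:,:2],0)]
yaw=.027;R=np.array([[np.cos(yaw),-np.sin(yaw)],[np.sin(yaw),np.cos(yaw)]])
o=np.array([.5007,-.149])+R@[.0365,0];piv=o+R@[.037,.122]
d=pin-piv;print("origin",o,"piv",piv,"pin",pin,np.hypot(*d),"theta",np.arctan2(d[1],d[0])-yaw)
a=np.arctan2(d[1],d[0])-np.pi/2;t=np.array([np.cos(a),np.sin(a)])
s=get_state();g=np.r_[pin-t*.045,.14]-s["eef_pos"]
print("alpha",a,"goal",pin-t*.045,"tool shift/0.12",s["tool_rot"].T@g/.12,"turn cw",np.arctan2(s["tool_rot"][1,1],s["tool_rot"][0,1])-a)
E
```

```text
[[0.508 0.023 0.085]
 [0.504 0.029 0.091]
 [0.506 0.026 0.084]
 [0.505 0.023 0.085]
 [0.505 0.02  0.087]
 [0.501 0.029 0.09 ]
 [0.502 0.026 0.089]
 [0.502 0.023 0.089]
 [0.503 0.02  0.085]
 [0.502 0.017 0.088]
 [0.499 0.029 0.088]
 [0.499 0.026 0.088]
 [0.499 0.023 0.087]
 [0.499 0.02  0.086]
 [0.499 0.017 0.087]
 [0.496 0.028 0.085]
 [0.496 0.026 0.087]
 [0.496 0.023 0.09 ]
 [0.496 0.02  0.086]
 [0.495 0.022 0.08 ]]
origin [ 0.5371867  -0.14801462] piv [ 0.57087961 -0.02506021] pin [0.50031749 0.02283463] 0.08528146098355714 theta 2.518263520119087
alpha 0.9744671933241906 goal [ 0.47504509 -0.0143985 ] tool shift/0.12 [-3.61722871 -4.22030811  0.61601408] turn cw 0.14653786608332608
```

>>> move_arm --steps '[-0.15,-0.175,0,0,0,0,0,-0.15,-0.175,0,0,0,0,0,-0.15,-0.175,0,0,0,0,0,-0.15,-0.175,0,0,0,0,0,-0.15,-0.175,0,0,0,0,0,-0.15,-0.175,0,0,0,0,0,-0.15,-0.175,0,0,0,0,0,-0.15,-0.175,0,0,0,0,0]'

```text
t: 2.07
eef_pos: [0.3611, 0.4153, 0.214]
tool_rot: [[-0.901, 0.435, 0.0], [0.435, 0.901, 0.0], [-0.0, 0.0, -1.0]]
force: [0.8, 0.2, 0.1]
finger_gap: 0.0408
gripper_force: 0.0
```

>>> move_arm --steps '[-0.15,-0.175,0,0,0,0,0,-0.15,-0.175,0,0,0,0,0,-0.15,-0.175,0,0,0,0,0,-0.15,-0.175,0,0,0,0,0,-0.15,-0.175,0,0,0,0,0,-0.15,-0.175,0,0,0,0,0,-0.15,-0.175,0,0,0,0,0,-0.15,-0.175,0,0,0,0,0]'

```text
t: 2.73
eef_pos: [0.4178, 0.2013, 0.2141]
tool_rot: [[-0.901, 0.435, 0.0], [0.435, 0.901, 0.0], [-0.0, 0.0, -1.0]]
force: [-0.1, 1.2, -0.5]
finger_gap: 0.0007
gripper_force: 0.0
```

>>> move_arm --steps '[-0.15,-0.175,0,0,0,0,0,-0.15,-0.175,0,0,0,0,0,-0.15,-0.175,0,0,0,0,0,-0.15,-0.175,0,0,0,0,0,-0.15,-0.175,0,0,0,0,0,-0.15,-0.175,0,0,0,0,0,0,0,0,0,0,0.0365,0,0,0,0,0,0,0.0365,0]'

```text
t: 3.4
eef_pos: [0.4604, 0.0408, 0.2141]
tool_rot: [[-0.825, 0.566, 0.0], [0.566, 0.825, -0.0], [-0.0, 0.0, -1.0]]
force: [-0.2, 0.2, -0.1]
finger_gap: 0.0
gripper_force: 0.0
```

```bash
cat > g.py <<'E'
from h import *
def go(x,y,z,a):
    s=get_state();R=s["tool_rot"]
    print("t",s["t"],"pos",np.round(s["eef_pos"],4),"F",np.round(s["force"],1),"shift/.12",np.round(R.T@(np.array([x,y,z])-s["eef_pos"])/.12,4),"wz",(np.arctan2(R[1,1],R[0,1])-a)/2,"z",R[:,2].round(3),"gap",s["finger_gap"])
E
python3 -c "
from g import *
go(.475,-.0144,.055,.974)"
```

```text
t 3.4 pos [0.4604 0.0408 0.2141] F [-0.2  0.2 -0.1] shift/.12 [-0.3601 -0.3112  1.3256] wz -0.0022520969112302947 z [ 0. -0. -1.] gap 4.985081982201002e-05
```

>>> move_arm --steps '[-0.18,-0.156,0,0,0,0,0,-0.18,-0.156,0,0,0,0,0,0,0,0.25,0,0,0,0,0,0,0.25,0,0,0,0,0,0,0.25,0,0,0,0,0,0,0.25,0,0,0,0,0,0,0.25,0,0,0,0,0,0,0.075,0,0,0,0]'

```text
t: 4.07
eef_pos: [0.4728, -0.013, 0.0517]
tool_rot: [[-0.828, 0.561, -0.004], [0.561, 0.828, 0.0], [0.004, -0.002, -1.0]]
force: [-0.8, 0.7, 0.1]
finger_gap: 0.0006
gripper_force: 0.0
```

>>> move_arm --steps '[0,0.05,0,0,0,0,0,0,0.05,0,0,0,0,0,0,0.04,0,0,0,0,0,0,0,0,0,0,0,0]'

```text
t: 4.4
eef_pos: [0.4862, 0.0016, 0.0567]
tool_rot: [[-0.828, 0.561, 0.003], [0.561, 0.828, -0.0], [-0.003, 0.002, -1.0]]
force: [-0.4, -0.2, 0.1]
finger_gap: 0.0005
gripper_force: 0.0
```

```bash
python3 - <<'E'
from g import *
go(.5003-.0205*np.cos(.974),.0228-.0205*np.sin(.974),.055,.974)
im=get_image("wrist");save(im,"w1.png")
E
```

```text
t 4.4 pos [0.4862 0.0016 0.0567] F [-0.4 -0.2  0.1] shift/.12 [0.0023 0.0411 0.0141] wz 0.0008945803576342892 z [ 0.003 -0.    -1.   ] gap 0.00045237827433733337
```

View pics/w1.png

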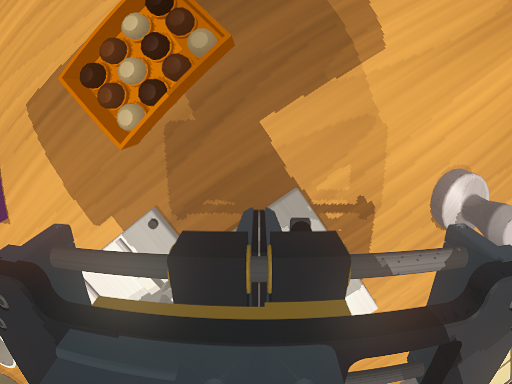

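>>> move_arm --steps '[0,0.041,0,0,0,0,0,0.0135,0.0715,0,0,0,0.05,0,0.0135,0.0715,0,0,0,0.05,0,0.0135,0.0715,0,0,0,0.05,0,0.0135,0.0715,0,0,0,0.05,0,0,0,0,0,0,0,0]'

```text
t: 4.95
eef_pos: [0.5058, 0.0352, 0.0554]
tool_rot: [[-0.54, 0.842, -0.0], [0.842, 0.54, 0.0], [0.0, -0.0, -1.0]]
force: [-2.0, 0.1, 0.8]
finger_gap: 0.0002
gripper_force: 0.3
```

```bash
cat >> g.py <<'E'
piv=np.array([.57088,-.02506]);yaw=.027
def arc(th,d=.0205):
    a=th+yaw;r=np.array([np.cos(a),np.sin(a)]);t=np.array([r[1],-r[0]]);q=piv+.085*r-d*t
    go(q[0],q[1],.055,a-np.pi/2)
def seepin(c="side"):
    im=get_image(c);P=cloud(im);R=silhouettes(c,"lever_pin")
    if not R: print("no pin");return im
    m=R[0]["mask"]&(P[:,:,2]>.06)&(P[:,:,2]<.095);n=P[m][:,:2]
    p=np.median(n,0);d=p-piv;print(c,R[0]["score"],"pin",p,np.ptp(n,axis=0),len(n),"r",np.hypot(*d),"th",np.arctan2(d[1],d[0])-yaw)
    return im
E
python3 - <<'E'
from g import *
arc(2.118)
save(seepin("top"),"t2.png");seepin("side")
E
```

```text
t 4.95 pos [0.5058 0.0352 0.0554] F [-2.   0.1  0.8] shift/.12 [-0.0075  0.0119  0.0036] wz -0.001955540436767267 z [-0.  0. -1.] gap 0.00018887375167058747
no pin
  return _methods._mean(a, axis=axis, dtype=dtype,
  ret = um.true_divide(
Traceback (most recent call last):
  File "g.py", line 13, in seepin
    p=np.median(n,0);d=p-piv;print(c,R[0]["score"],"pin",p,np.ptp(n,axis=0),len(n),"r",np.hypot(*d),"th",np.arctan2(d[1],d[0])-yaw)
                                                           ~~~~~~^^^^^^^^^^
ValueError: zero-size array to reduction operation maximum which has no identity
```

>>> move_arm --steps '[0.006,0.083,0,0,0,0.05,0,0.0135,0.0715,0,0,0,0.05,0,0.0135,0.0715,0,0,0,0.05,0,0.0135,0.0715,0,0,0,0.05,0,0.0135,0.0715,0,0,0,0.05,0,0.0135,0.0715,0,0,0,0.05,0,0.0135,0.0715,0,0,0,0.05,0,0,0,0,0,0,0,0]'

```text
t: 5.82
eef_pos: [0.5611, 0.0611, 0.0548]
tool_rot: [[0.129, 0.992, -0.001], [0.992, -0.129, 0.0], [0.0, -0.001, -1.0]]
force: [-0.6, 1.0, -0.3]
finger_gap: 0.0005
gripper_force: 0.4
```

```bash
python3 - <<'E'
from g import *
arc(1.418)
im=get_image("side");save(im,"s2.png")
x=im["color"][130:330,180:420,::-1];cv2.imwrite("pics/s2c.png",cv2.resize(x,None,fx=3,fy=3))
E
```

```text
t 5.8167 pos [0.5611 0.0611 0.0548] F [-0.6  1.  -0.3] shift/.12 [ 0.0062  0.0001 -0.0015] wz -0.001820397386166836 z [-0.001  0.    -1.   ] gap 0.0005168100043355945
```

View pics/s2c.png

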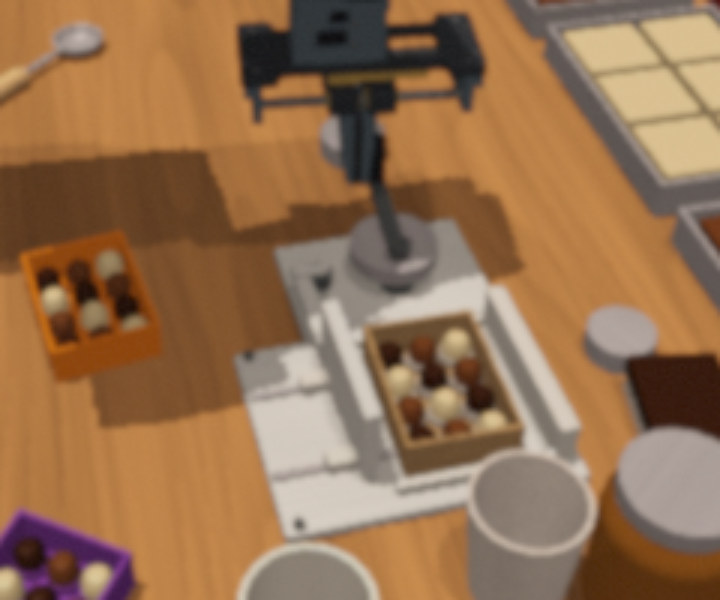

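The lever, at crop (385,205), now points left at about 1.4 rad, with its pin (378,160) just ahead of the finger; nothing else has moved.

>>> move_arm --steps '[0.0135,0.0715,0,0,0,0.05,0,0.0135,0.0715,0,0,0,0.05,0,0.0135,0.0715,0,0,0,0.05,0,0.0135,0.0715,0,0,0,0.05,0,0.0135,0.0715,0,0,0,0.05,0,0.0135,0.0715,0,0,0,0.05,0,0.0135,0.0715,0,0,0,0.05,0]'

```text
t: 6.45
eef_pos: [0.6188, 0.0471, 0.0549]
tool_rot: [[0.736, 0.677, -0.0], [0.677, -0.736, 0.001], [0.0, -0.001, -1.0]]
force: [-2.2, 7.9, 0.4]
finger_gap: 0.0008
gripper_force: 3.3
```

>>> move_arm --steps '[0.0135,0.0715,0,0,0,0.05,0,0.0135,0.0715,0,0,0,0.05,0,0.0135,0.0715,0,0,0,0.05,0,0.0135,0.0715,0,0,0,0.05,0,0,0,0,0,0,0,0]'

```text
t: 6.87
eef_pos: [0.6441, 0.0214, 0.0552]
tool_rot: [[0.942, 0.336, 0.001], [0.336, -0.942, 0.0], [0.001, 0.0, -1.0]]
force: [0.5, -0.6, 0.2]
finger_gap: 0.0003
gripper_force: 0.1
```

```bash
python3 - <<'E'
from g import *
arc(.318)
try: save(seepin("side"),"s3.png")
except Exception as e: print(e)
E
```

```text
t 6.8667 pos [0.6441 0.0214 0.0552] F [ 0.5 -0.6  0.2] shift/.12 [ 0.0028 -0.013   0.0015] wz -0.0010368482418133818 z [ 0.001  0.    -1.   ] gap 0.00031125342290987536
side 0.75 pin [ 6.52256180e-01 -1.79661745e-04] [0.01108878 0.01516303] 60 r 0.08509473534103093 th 0.2697188195762874
```

>>> move_arm --steps '[0.007,0.036,0,0,0,0.025,0,0.007,0.036,0,0,0,0.025,0,0.007,0.036,0,0,0,0.025,0,0.007,0.036,0,0,0,0.025,0,0,0,0,0,0,0,0,0,-0.1,0,0,0,0,0,0,-0.25,0,0,0,0,0,0,0,0,0,0,0,0]'

```text
t: 7.63
eef_pos: [0.644, 0.0515, 0.0549]
tool_rot: [[0.989, 0.15, -0.001], [0.15, -0.989, 0.0], [-0.0, -0.0, -1.0]]
force: [-1.4, -0.6, 0.1]
finger_gap: 0.0005
gripper_force: 0.0
```

>>> move_arm --steps '[0,0,-0.3,0,0,0,0,0,0,-0.3,0,0,0,0,0,-0.3,-0.1,0,0,0,0,0,-0.3,0,0,0,0,0,0,-0.3,0,0,0,0,0,0,-0.3,0,0,0,0,0,0,-0.3,0,0,0,0,0,0,0,0,0,0,0,0]'

```text
t: 8.3
eef_pos: [0.6176, 0.2315, 0.1392]
tool_rot: [[0.988, 0.152, 0.0], [0.152, -0.988, 0.001], [0.001, -0.001, -1.0]]
force: [-0.8, 0.1, -0.4]
finger_gap: 0.0007
gripper_force: 0.0
```

```bash
cat >> g.py <<'E'
def look(n):
    im=get_image("top");P=cloud(im)
    d=P[:,:,:2]-piv;rr=np.hypot(d[...,0],d[...,1])
    N=P[(P[:,:,2]>.078)&(P[:,:,2]<.1)&(abs(rr-.085)<.02)];p=np.median(N[:,:2],0);d=p-piv
    print("toppin",p,len(N),"r",np.hypot(*d),"th",np.arctan2(d[1],d[0])-yaw)
    T=P[(P[:,:,2]>.068)&(P[:,:,2]<.08)&(P[:,:,0]>.45)&(P[:,:,0]<.56)&(P[:,:,1]<-.085)&(P[:,:,1]>-.21)]
    print("plate",cv2.minAreaRect(T[:,:2].astype(np.float32)*1000),len(T))
    x=im["color"][120:230,230:360,::-1];cv2.imwrite("pics/"+n,cv2.resize(x,None,fx=6,fy=5.4,interpolation=2))
E
python3 - <<'E'
from g import *
arc(.1);seepin("side");look("t3.png")
E
```

```text
t 8.3 pos [0.6176 0.2315 0.1392] F [-0.8  0.1 -0.4] shift/.12 [0.0022 1.9016 0.7004] wz 0.012947897107005057 z [ 0.     0.001 -1.   ] gap 0.0006888406769040752
side 0.7 pin [ 0.65684762 -0.01566184] [0.01418571 0.01356936] 78 r 0.0864798060542421 th 0.08188966929478506
toppin [ 0.65153466 -0.01204883] 21 r 0.08169739882765244 th 0.1329415063685598
plate ((500.5195007324219, -149.015380859375), (11.5975980758667, 105.16741180419922), 1.5370439291000366) 162
```

View pics/t3.png

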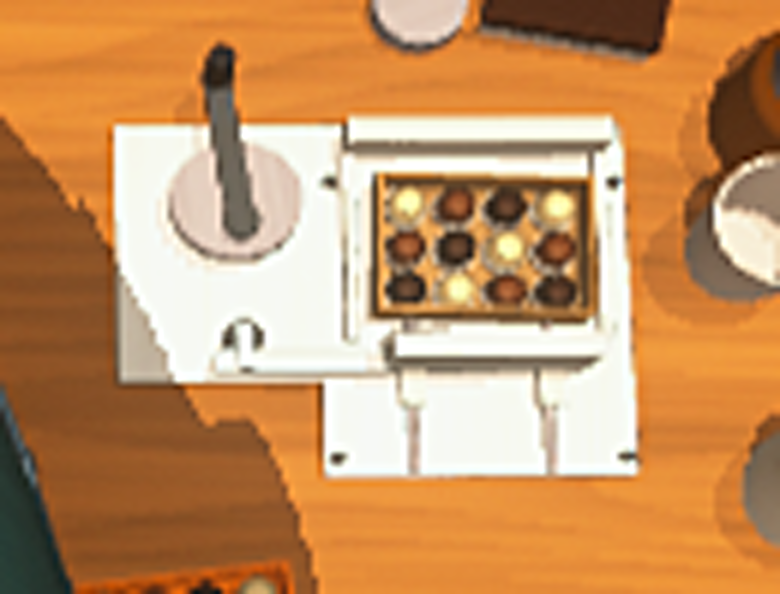

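Lever now points almost straight ahead: pivot (242,222), pin (220,65), at about 0.13 rad by the depth data. The slide and box are unmoved. One last gentle nudge.

>>> move_arm --steps '[0,0.32,0,0,0,0,0,0,0.32,0.1,0,0,0,0,0,0.32,0.2,0,0,0,0,0,0.32,0.2,0,0,0,0,0,0.32,0.2,0,0,0,0.063,0,0,0,0,0,0,0,0,0,0,0,0,0,0]'

```text
t: 9.03
eef_pos: [0.6446, 0.0425, 0.0594]
tool_rot: [[0.99, 0.143, -0.002], [0.143, -0.99, -0.0], [-0.002, -0.0, -1.0]]
force: [1.7, 0.6, 0.2]
finger_gap: 0.0008
gripper_force: 0.0
```

```bash
python3 - <<'E'
from g import *
piv[0]=.5695
arc(0.0)
E
```

```text
t 9.0333 pos [0.6446 0.0425 0.0594] F [1.7 0.6 0.2] shift/.12 [0.0235 0.3806 0.0364] wz 0.05807985867717724 z [-0.002 -0.    -1.   ] gap 0.0007576265629599632
```

>>> move_arm --steps '[0,0,0.036,0,0,0.058,0,0.0675,0.1,0,0,0,0,0,0,0.1,0,0,0,0,0,0,0.06,0,0,0,0,0,0,0.05,0,0,0,0,0,0,0.045,0,0,0,0,0,0,0.02,0,0,0,0,0,0,0,0,0,0,0,0]'

```text
t: 9.7
eef_pos: [0.6556, 0.0002, 0.057]
tool_rot: [[1.0, 0.031, 0.002], [0.031, -1.0, 0.0], [0.002, -0.0, -1.0]]
force: [1.1, 2.5, 0.2]
finger_gap: 0.0005
gripper_force: 0.8
```

```bash
python3 - <<'E'
from g import *
piv[0]=.5695
arc(0.0);seepin("side")
E
```

```text
t 9.7 pos [6.556e-01 2.000e-04 5.700e-02] F [1.1 2.5 0.2] shift/.12 [-0.015   0.0202  0.0163] wz 0.0018625803254989082 z [ 0.002  0.    -1.   ] gap 0.000536583148826943
side 0.87 pin [ 0.65719759 -0.02324714] [0.01436562 0.01145451] 51 r 0.08771632676790751 th -0.006331245435778406
```

>>> move_arm --steps '[0,0.012,0,0,0,0,0,0,0.012,0,0,0,0,0,0,0,0,0,0,0,0,0,-0.1,0,0,0,0,0,0,-0.25,0,0,0,0,0,0,0,-0.2,0,0,0,0,0,0,-0.25,0,0,0,0,0,-0.3,-0.25,0,0,0,0]'

```text
t: 10.47
eef_pos: [0.6524, 0.0699, 0.1378]
tool_rot: [[1.0, 0.028, -0.001], [0.028, -1.0, -0.001], [-0.001, 0.001, -1.0]]
force: [1.5, 0.7, 1.7]
finger_gap: 0.0003
gripper_force: 0.0
```

>>> move_arm --steps '[0,-0.3,-0.2,0,0,0,0,0,-0.3,-0.2,0,0,0,0,-0.1,-0.3,0,0,0,0,0,-0.1,-0.3,0,0,0,0,0,-0.1,-0.3,0,0,0,0,0,0,0,0,0,0,0,0]'

```text
t: 10.97
eef_pos: [0.609, 0.2531, 0.1833]
tool_rot: [[0.999, 0.034, -0.001], [0.034, -0.999, 0.0], [-0.001, -0.0, -1.0]]
force: [-0.6, 0.6, -0.2]
finger_gap: 0.0005
gripper_force: 0.0
```

```bash
python3 - <<'E'
from g import *
piv[0]=.5695
arc(0.0);seepin("side");look("t4.png")
im=get_image("top");P=cloud(im)  # lever bar axis
g=im["color"].astype(int).sum(2);d=P[:,:,:2]-piv
m=(g<330)&(P[:,:,2]>.04)&(P[:,:,2]<.056)&(d[...,0]>.03)&(d[...,0]<.075)&(abs(d[...,1])<.02)
Q=P[m][:,:2];vx,vy,x0,y0=cv2.fitLine((Q*1000).astype(np.float32),2,0,.01,.01).ravel()
print("bar ang",np.arctan2(vy,vx)-yaw,"line pt ang",np.arctan2(y0/1000-piv[1],x0/1000-piv[0])-yaw,len(Q))
E
```

```text
t 10.9667 pos [0.609  0.2531 0.1833] F [-0.6  0.6 -0.2] shift/.12 [0.3027 2.14   1.068 ] wz 0.0033816028903913553 z [-0.001  0.    -1.   ] gap 0.0005465381654431327
side 0.94 pin [ 0.65717932 -0.02527098] [0.01308265 0.00902785] 69 r 0.08767957398079186 th -0.02940623242272992
toppin [ 0.65509069 -0.01849058] 19 r 0.08584243565557871 th 0.04960375652254147
plate ((500.5489196777344, -148.95521545410156), (11.96359634399414, 105.60724639892578), 1.5723010301589966) 158
bar ang 0.021574317 line pt ang 0.034115193015531745 71
```

View pics/t4.png

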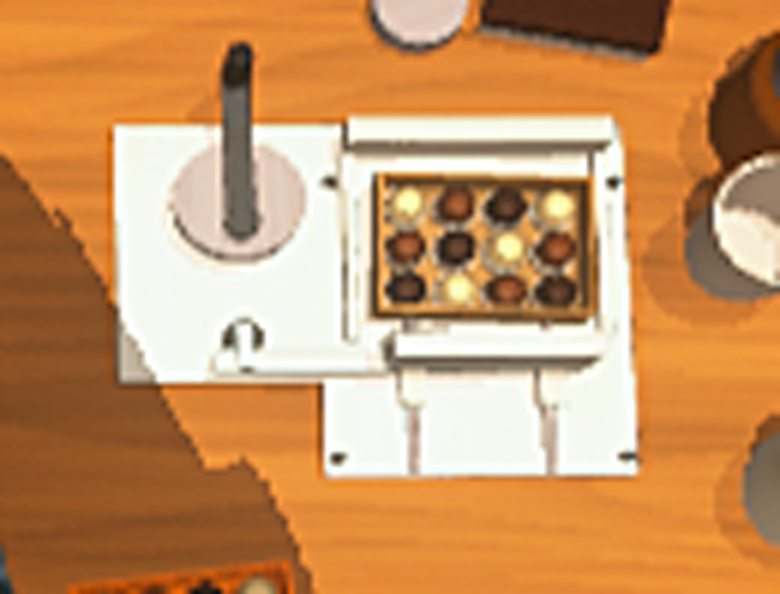

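The lever is straight ahead: pin (238,65) above pivot (240,225), 0.02–0.04 rad, and the slide is still back. Next the plate.

>>> move_arm --steps '[-0.135,0.3,0,0,0,0,0,-0.135,0.3,0,0,0,0,0,-0.135,0.3,0,0,0,0,0,-0.135,0.3,0,0,0,0,0,-0.135,0.3,0,0,0,0,0,-0.135,0.3,0,0,0,0,0,-0.135,0.3,0,0,0,0,0,-0.135,0.3,0,0,0,0,0]'

```text
t: 11.83
eef_pos: [0.4895, -0.0464, 0.1833]
tool_rot: [[1.0, 0.028, 0.0], [0.028, -1.0, -0.0], [0.0, 0.0, -1.0]]
force: [0.0, -0.5, -0.5]
finger_gap: 0.0003
gripper_force: 0.0
```

>>> move_arm --steps '[-0.135,0.3,0,0,0,0,0,-0.135,0.3,0,0,0,0,0,-0.135,0.3,0,0,0,0,0,0,0,0,0,0,0,0,0,0,0,0,0,0,0]'

```text
t: 12.25
eef_pos: [0.4443, -0.1556, 0.1834]
tool_rot: [[1.0, 0.025, 0.0], [0.025, -1.0, -0.0], [0.0, 0.0, -1.0]]
force: [-0.6, -1.0, -0.3]
finger_gap: 0.0003
gripper_force: 0.0
```

```bash
python3 -c "
from g import *
go(.448,-.150,.045,-1.544)"
```

```text
t 12.25 pos [ 0.4443 -0.1556  0.1834] F [-0.6 -1.  -0.3] shift/.12 [ 0.0315 -0.0464  1.1531] wz -0.0010919747687745396 z [ 0. -0. -1.] gap 0.0003239691076319236
```

>>> move_arm --steps '[0.03,-0.046,0.23,0,0,0,0,0,0,0.23,0,0,0,0,0,0,0.23,0,0,0,0,0,0,0.23,0,0,0,0,0,0,0.23,0,0,0,0,0,0,0,0,0,0,0,0.08,0,0,0,0,0,0,0.08,0,0,0,0,0,0]'

```text
t: 12.92
eef_pos: [0.4694, -0.147, 0.0465]
tool_rot: [[1.0, 0.03, 0.001], [0.03, -1.0, -0.0], [0.001, 0.0, -1.0]]
force: [0.4, 0.1, 1.0]
finger_gap: 0.0003
gripper_force: 0.0
```

>>> move_arm --steps '[0.04,0,0,0,0,0,0,0.04,0,0,0,0,0,0,0.04,0,0,0,0,0,0,0.04,0,0,0,0,0,0,0.04,0,0,0,0,0,0,0.04,0,0,0,0,0,0,0,0,0,0,0,0,0]'

```text
t: 13.5
eef_pos: [0.4976, -0.1463, 0.0454]
tool_rot: [[1.0, 0.03, 0.001], [0.03, -1.0, -0.0], [0.001, 0.0, -1.0]]
force: [0.0, 0.2, 0.8]
finger_gap: 0.0004
gripper_force: 0.0
```

```bash
python3 -c "
from g import *
go(.5125,-.150,.045,-1.544)"
```

```text
t 13.5 pos [ 0.4976 -0.1463  0.0454] F [0.  0.2 0.8] shift/.12 [0.1234 0.0348 0.0033] wz 0.0015081573751513089 z [ 0.001 -0.    -1.   ] gap 0.0003855987022545816
```

>>> move_arm --steps '[0.03,0,0,0,0,0,0,0.03,0,0,0,0,0,0,0.03,0,0,0,0,0,0]'

```text
t: 13.75
eef_pos: [0.5074, -0.1458, 0.0451]
tool_rot: [[1.0, 0.03, -0.001], [0.03, -1.0, 0.0], [-0.001, -0.0, -1.0]]
force: [-4.9, 0.4, 1.2]
finger_gap: 0.0005
gripper_force: 2.3
```

>>> move_arm --steps '[0.02,0,0,0,0,0,0,0.02,0,0,0,0,0,0]'

```text
t: 13.92
eef_pos: [0.5123, -0.1457, 0.0451]
tool_rot: [[1.0, 0.03, -0.001], [0.03, -1.0, 0.0], [-0.001, -0.0, -1.0]]
force: [-5.0, 0.3, 2.1]
finger_gap: 0.0004
gripper_force: 2.5
```

```bash
python3 -c "
from g import *
go(.5125,-.150,.045,-1.544)
im=get_image('side');x=im['color'][170:320,230:410,::-1];cv2.imwrite('pics/s5.png',cv2.resize(x,None,fx=4,fy=4))"
```

```text
t 13.9167 pos [ 0.5123 -0.1457  0.0451] F [-5.   0.3  2.1] shift/.12 [0.0007 0.0361 0.001 ] wz 0.0015182311307728735 z [-0.001  0.    -1.   ] gap 0.0003551235785926499
```

View pics/s5.png

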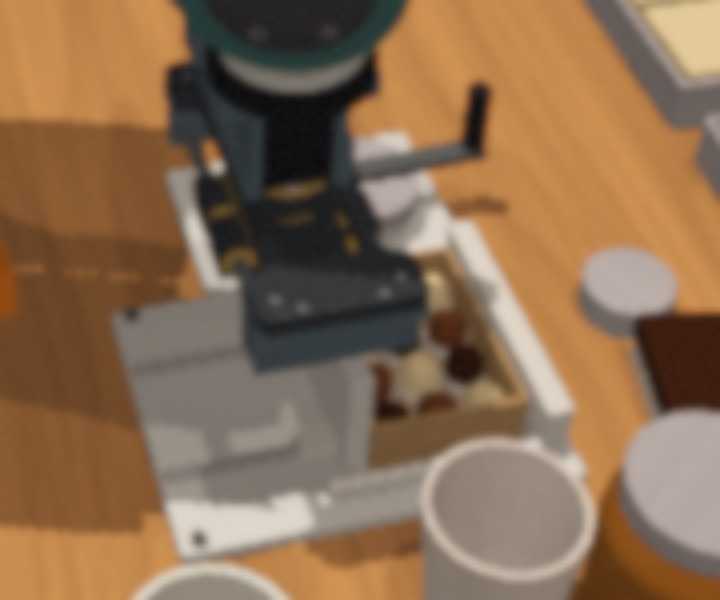

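The slide is moving under about 5 N: the plate at (365,410) has reached the box and the lever (480,120) is still straight ahead. Carry on gently to the stop.

>>> move_arm --steps '[0.02,0,0,0,0,0,0,0.02,0,0,0,0,0,0,0.02,0,0,0,0,0,0]'

```text
t: 14.22
eef_pos: [0.5148, -0.1451, 0.0444]
tool_rot: [[0.999, 0.031, -0.01], [0.031, -1.0, 0.002], [-0.01, -0.002, -1.0]]
force: [-47.9, -10.5, 33.7]
finger_gap: 0.0007
gripper_force: 24.4
```

>>> move_arm --steps '[0.02,0,0,0,0,0,0,0.02,0,0,0,0,0,0]'

```text
t: 14.38
eef_pos: [0.5149, -0.1445, 0.0436]
tool_rot: [[0.999, 0.031, -0.02], [0.031, -1.0, 0.003], [-0.02, -0.004, -1.0]]
force: [-78.0, -17.2, 57.7]
finger_gap: 0.0001
gripper_force: 39.9
```

>>> move_arm --steps '[-0.06,0,0,0,0,0,0,-0.1,0,0,0,0,0,0,-0.2,0,0,0,0,0,0,-0.15,0,-0.1,0,0,0,0,0,0,-0.3,0,0,0,0,0,0,-0.3,0,0,0,0,0,0,-0.3,0,0,0,0,0,0,-0.2,0,0,0,0]'

```text
t: 15.05
eef_pos: [0.4643, -0.1476, 0.1928]
tool_rot: [[1.0, 0.03, 0.004], [0.03, -1.0, -0.001], [0.004, 0.002, -1.0]]
force: [0.3, -0.6, 0.1]
finger_gap: 0.0001
gripper_force: 0.0
```

>>> move_arm --steps '[0,-0.3,0,0,0,0,0,0,-0.3,0,0,0,0,0,0,-0.3,0,0,0,0,0,0.05,-0.3,0,0,0,0,0,0.05,-0.3,0,0,0,0,0,0.05,-0.3,0,0,0,0,0,0.05,-0.3,0,0,0,0,0,0.05,-0.3,0,0,0,0,0]'

```text
t: 15.72
eef_pos: [0.4849, 0.1437, 0.1897]
tool_rot: [[1.0, 0.03, 0.002], [0.03, -1.0, 0.001], [0.002, -0.001, -1.0]]
force: [0.7, -1.2, -0.5]
finger_gap: 0.0003
gripper_force: 0.0
```

>>> move_arm --steps '[0.05,-0.3,0,0,0,0,0,0.05,-0.3,0,0,0,0,0,0.05,-0.3,0,0,0,0,0,0,0,0,0,0,0,0]'

```text
t: 16.05
eef_pos: [0.5006, 0.2551, 0.1899]
tool_rot: [[0.999, 0.033, 0.003], [0.033, -0.999, 0.002], [0.003, -0.002, -1.0]]
force: [1.2, -1.1, -0.0]
finger_gap: 0.0004
gripper_force: 0.0
```

```bash
python3 - <<'E'
from g import *
piv[0]=.5695
go(.5,.2,.2,-1.544);seepin("side");look("t6.png")
E
```

```text
t 16.05 pos [0.5006 0.2551 0.1899] F [ 1.2 -1.1 -0. ] shift/.12 [-0.0197  0.4587 -0.0851] wz 0.002916568993704849 z [ 0.003  0.002 -1.   ] gap 0.0004301555651038238
side 0.61 pin [ 0.65836236 -0.02441088] [0.0138322  0.01395514] 76 r 0.08886472892357014 th -0.01969530649115089
toppin [ 0.65145697 -0.02078311] 25 r 0.08206849098990637 th 0.025137247936888502
plate ((534.1519775390625, -147.75686645507812), (10.137456893920898, 102.96839904785156), 1.6414918899536133) 139
```

View pics/t6.png

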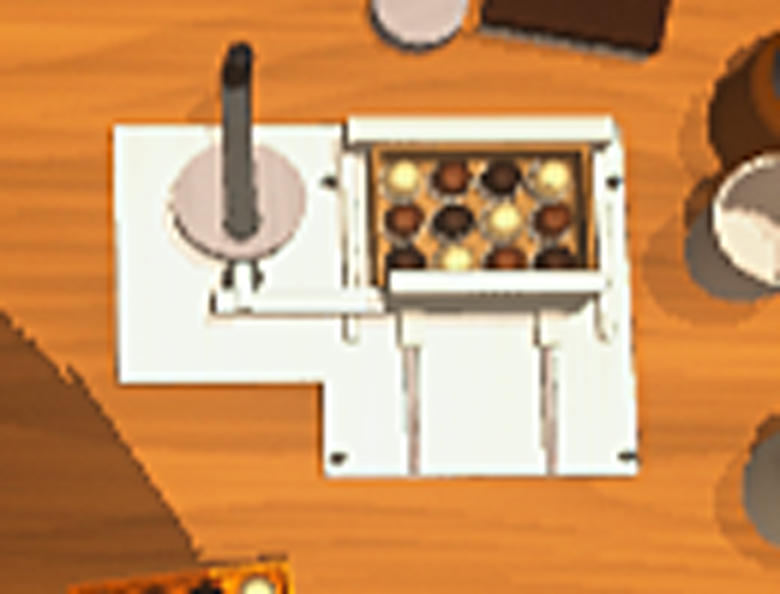

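The plate has travelled 33.6 mm (0.5006 to 0.5342), which with the hard stop felt means it is home. The box at (480,205) is square against the end stop, and the lever pin (238,65) is still straight ahead at about 0.025 rad.

```bash
python3 -c "
from bench import *
print(hand_in())"
```

```text
the job is handed in; nothing more can be done
None
```

The job is handed in: I turned the lever straight ahead first (measured within about 0.03 rad), then pushed the slide home to its hard stop. The praline box sits square against the end stop, and I disturbed nothing else that I could see; the hand-in returned no verdict.

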